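# Push the spacer plate over the lip and hasp the case shut

### The arm

A 6-joint arm with a two-finger parallel gripper is mounted at the origin on a cart in front of the work surface, level with it; the furniture and walls round the work are solid. World frame = base frame: x ahead of the robot, y to its left, z up, the work surface at z = 0. Lengths are in m, angles in rad, forces in N, time in s.
With the tool pointing down it reaches from about 0.35 to 0.875 m from the base axis. Payload 4.2 kg.
Tool frame: the origin (TCP) lies at the very end of the fingers, on their centre line; the grasp point (between the pads) lies 19 mm behind it; z points along the fingers, y is the line along which they close (so a half turn about z gives the same grasp; the last joint's range is limited). The gripper opens to 85 mm and grips with 20 to 120 N. Pads are 22 mm wide; open, the fingers measure 114 mm over their backs; the gripper's body (76 mm by 85 mm) begins 54 mm behind the grasp point. The pads swing forward as they close: fully open they stand 13 mm farther back than shut.
Start: joints at [-0.853, 0.385, 0.008, 0, -1.194, -0.259], TCP at [0.277, -0.56, 0.231] pointing down, gripper open.
Joint ranges: [-3.14, 3.14], [-1.21, 2.06], [-1.07, 1.41], [-3.16, 2.05], [-2.99, -0.16], [-3.1, 3.1]. Speed limits (rad/s): [2.79, 2.79, 3.14, 3.14, 3.14, 3.14].

### API

Orientations are given as a unit quaternion [w, x, y, z].
In Python, from cell import manip gives the robot as it stands.
- The arm moves only by the tool play_rows, never from a script. Its argument "plan" is a list that holds one entry, the list of rows, each a list of 4 numbers: the shift along the tool's x, y, z in m, then the turn about the tool's z in degrees. In form: [[[tx, ty, tz, twist], ...]]. A call has exactly 8 rows; each row shifts and turns the commanded pose from where the row before left it, along the tool's axes as they then stand; what a row does not reach is not made up. A row lasts 1/10 s, in which the tool goes at most 50 mm and 8.59 degrees, less where a joint would pass 70% of its speed; a pose out of reach is approached as far as the arm can. A call with a gripper value outside its range is refused whole. "claw" is the gripper command: -1 is fully open, 1 is shut, values between are in proportion, set as the call begins (left out, the last holds). The fingers move at their own pace and stop on an object; "grip_force" is the grip in N (left out, the last holds). Time passes only in rows, so rows that do not move let the fingers close, or fill a call up. It gives the time, the measured TCP pose, the force, the opening and the grip force at its end, in the units of the state.
- manip.sense(): the state, without advancing time (a new reading comes with each control period).
- manip.grab_frame(name): name is "scene" or "top"; returns a dict with "frame" (480x640x3 uint8, red, green, blue), "intrinsics" (3x3 intrinsics, pixels), "distortion" ([k1, k2, p1, p2, k3] as OpenCV has them; the pictures are not rectified), "eye" and "orientation" of the camera in the world. Camera axes: x right, y down, z forward; pixel columns grow to the right and rows downward; lengths in m; the calibration is good to about 2 mm. A picture is of the moment at which its call begins. There is no depth.
- manip.job_done(): hands the job in; it is judged then, once.
The state is a dict: "clock": time; "joint_positions": joint angles; "dq": joint speeds; "effort": joint torques, N m; "tool_pos": TCP position; "eef_rot": TCP orientation; "wrist_force": force on the tool from outside, world axes, zero at the start; "wrist_torque": the same for the moment, N m; "grip_width": finger opening in m; "gripper_force": force on a finger pad.
Only numpy, scipy, OpenCV 4.12 (cv2) and the standard library are available. Lean on these libraries where they do the work, as an engineer would, in place of code of your own. Each camera call takes 0.05 s, during which the arm holds its last target. There are 200 camera calls.

### The job

Put the aluminium spacer plate away in its open case: push it along the loading deck and over the raised lip, without picking it up off the case, so that it drops flat into the pocket beyond. Then shut the case's lid and only after that swing the steel hasp right over the catch on the lid. Leave the things lying around the case where they are.

Things in the scene. Friction and masses are not known exactly. Their poses are not given: they have to be found in the camera images.
- case: Black case fixed to the bench, 104 mm wide (its x), 335 mm long (its y). Origin on the underside; x roughly away from the robot, y along the case towards the pocket. Flat loading deck 24 mm above the bench from y = -185 (open end) to -9 mm, then the lip, then the pocket. Side walls 8 mm thick along deck and pocket, inner faces at x = -44 and 44 mm, tops 38 mm above the bench
- lip (a point): Middle of the top of the steel lip that runs across the case between deck and pocket, at (0, 5.5, 28) mm in the case's frame. A ramp rises from the deck at y = -9 to y = 1 mm, the flat top (4 mm above the deck) runs to y = 10 mm, then a vertical drop into the pocket
- pocket (a point): Centre of the pocket's floor, where the spacer's origin belongs: (0, 74, 14) mm in the case's frame. The pocket runs from y = 10 to 138 mm, to an end wall 38 mm high; its floor is 14 mm above the bench, 14 mm below the top of the lip
- spacer: Loose flat aluminium plate, 80 mm (x) by 120 mm (y) by 12 mm thick, about 0.3 kg, with four dark bolt holes; starts on the loading deck between the side walls. Origin at the centre of its underside, y along its length (roughly the case's y). It fits the pocket with 4 mm to spare on each side; seated, its top lies 2 mm below the top of the lip
- lid (a joint): Angle of the grey lid over most of the pocket, rad: 0 shut (level), 1.57 upright, at most 2.0; starts raised to between 1.1 and 1.45. Panel 6 mm thick, case y = 55 to 147 mm, reaching 108 mm from its hinge axis; shut, its top is 46 mm above the bench. The stiff hinge keeps it where it is left; about 2 N at the free edge moves it
- lid_hinge (a point): Middle of the lid's hinge axis, at (58, 101, 43) mm in the case's frame (the side far from the robot), axis along the case's y, at the lid's mid-thickness. Behind the case a tray shelf hangs over the back of the bench: its front edge is 0.66 m ahead of the robot's base, its underside 0.52 m above the bench, so keep the wrist low there
- lid_edge (a point): Middle of the lid's free edge, mid-thickness, 108 mm from the hinge axis
- catch (a point): Top of the catch, a steel staple on the lid's outer (upper) face, 12 mm wide along y, 4 mm thick, rising 15 mm from the face, 82 mm from the lid's hinge axis, at case y = 101 mm
- hasp (a joint): Angle of the steel hasp, rad: 0 lying level over the shut lid with the staple standing through its slot, 1.57 upright, at most 2.1 (leaning out to the robot). Strap 4 mm thick, 30 mm wide (centred at case y = 101 mm), 79 mm long from its axis, slot from 19 to 51 mm, rolled end. It stays where it is left; about 1 N at the end swings it
- hasp_hinge (a point): Middle of the hasp's hinge axis, at (-60, 101, 49) mm in the case's frame (the side nearest the robot), axis along the case's y, at the strap's mid-thickness
- hasp_end (a point): Middle of the hasp's rolled end, 75 mm from its axis
- heatsink: bystander: black finned heatsink, 28x34x22 mm, origin at the centre of its underside
- cell: bystander: grey battery block, 46x26x18 mm, origin at the centre of its underside
- tape: bystander: roll of masking tape lying flat, 103 mm across, 25 mm high, origin at the centre of its underside
- pliers: bystander: pliers with orange handles, 46x152x11 mm, lying flat, origin at the centre of the underside
- marker: bystander: red and white marker pen, 17x135x16 mm, lying near the front edge, origin at the centre of the underside

How it is judged:
On the way, in this order (a step that is already met when the one before it is completed fails the run):
1. the spacer lies flat on the pocket's floor, beyond the lip (y of spacer in the frame of case between 0.066 and 0.082 m and x of spacer in the frame of case between -0.008 and 0.008 m and z of spacer in the frame of case below 0.018 m and angle between spacer's own z axis and vertical below 0.06 rad), for 0.2 s.
2. the lid is shut while the hasp is still open (all of step 1 and value of joint lid below 0.08 rad and value of joint hasp above 0.8 rad), for 0.2 s.
At the end, for the whole second after the job is handed in: The spacer lies flat (within 0.06 rad) on the pocket's floor (underside under 18 mm above the case's underside), within 8 mm of the pocket's centre each way; the lid is shut (below 0.08 rad), the hasp lies over the catch (below 0.12 rad); the spacer is at rest (all of step 1 and value of joint lid below 0.08 rad and value of joint hasp below 0.12 rad and linear speed of spacer below 0.02 m/s); the robot touches nothing.
It fails at once if the spacer is picked up off the case (its underside's centre over 70 mm above the bench) (height (world z) of spacer above 0.07 m).
It fails at once if the hasp is swung over before the lid is shut (value of joint hasp below 0.8 rad and value of joint lid above 0.3 rad).
It fails at once if a thing lying around the case is moved by more than 30 mm (distance of any of heatsink, cell, tape, pliers, marker from where it was at the start of the episode above 0.03 m).
It also fails if it takes over 48 s, if anything falls off the work surface, if the arm or the gripper's body presses on something with over 40 N, if the wrist force passes 120 N, or if a joint passes its speed limit or range.

## Working session

There is one attempt and no reset: what is moved stays moved. The work goes in short steps, Python scripts to look and compute and a tool call to move; the robot and the scene stay as the last step left them, time stands still between calls to the robot, and variables do not carry over. Pictures are saved under pics/ and viewed, at most 10 in all, crops included, and the job is handed in when it is done.

Besides the shell and the picture viewer there is one more tool, called after "Emit:" as name(argument=value, ...), one argument or row to a line, values as JSON. play_rows: Moves the arm, as the interface text tells. Its arguments: {"type":"object","properties":{"plan":{"type":"array","items":{"type":"array","items":{"type":"array","items":{"type":"number"}}}},"claw":{"type":"number"},"grip_force":{"type":"number"}},"required":["plan"]}

```bash
mkdir -p pics; cat > h.py <<'E'
import numpy as np,cv2
from cell import manip
from scipy.spatial.transform import Rotation as R
def q2m(q): return R.from_quat([q[1],q[2],q[3],q[0]]).as_matrix()
def M(o):
    o=np.array(o,float)
    return o if o.shape==(3,3) else q2m(o)
def ray(f,uv,z):
    uv=np.array(uv,float).reshape(-1,1,2)
    p=cv2.undistortPoints(uv,np.array(f["intrinsics"]),np.array(f["distortion"])).reshape(-1,2)
    d=np.c_[p,np.ones(len(p))]@M(f["orientation"]).T
    e=np.array(f["eye"]); return e+d*((z-e[2])/d[:,2])[:,None]
def proj(f,P):
    m=M(f["orientation"]);e=np.array(f["eye"])
    r=m.T
    return cv2.projectPoints(np.array(P,float).reshape(-1,1,3),cv2.Rodrigues(r)[0],-r@e,np.array(f["intrinsics"]),np.array(f["distortion"]))[0].reshape(-1,2)
E
python3 - <<'E'
from h import *
for n in("scene","top"):
    f=manip.grab_frame(n); print(n,f["eye"],f["orientation"],f["intrinsics"])
    cv2.imwrite(f"pics/{n}0.png",f["frame"][:,:,::-1])
s=manip.sense();print(s)
E
```

```text
scene [-0.01614537 -0.46507112  0.62880591] [-0.37820913  0.81128919 -0.40372727  0.18913486] [[553.84501259   0.         323.11502492]
 [  0.         553.84501259 239.5874323 ]
 [  0.           0.           1.        ]]
top [ 0.39945803 -0.07137734  0.90458202] [ 0.0569201  -0.69690871  0.71306362 -0.05117252] [[528.23267283   0.         324.91151042]
 [  0.         528.23267283 242.90783908]
 [  0.           0.           1.        ]]
{'clock': 0.1, 'joint_positions': array([-8.53398042e-01,  3.85446807e-01,  6.76072894e-03, -4.20639076e-04,
       -1.19399567e+00, -2.58596203e-01]), 'dq': array([ 0.00016282, -0.00101505,  0.00069388,  0.00101355, -0.00108737,
       -0.0015738 ]), 'effort': array([-5.81719578e-04, -3.93319917e+01,  1.88930690e+01,  4.19795528e+00,
       -2.60995963e-03,  1.00645866e-05]), 'tool_pos': array([ 0.27657506, -0.55989232,  0.23035225]), 'eef_rot': array([-2.69323888e-04, -2.27318652e-01,  9.73819954e-01,  9.24328246e-04]), 'wrist_force': array([ 0.08545544, -0.78251209, -0.99377932]), 'wrist_torque': array([ 0.00788167, -0.02314044, -0.01749246]), 'gripper_force': 0.0, 'grip_width': 0.08548607869940973}
```

View pics/scene0.png

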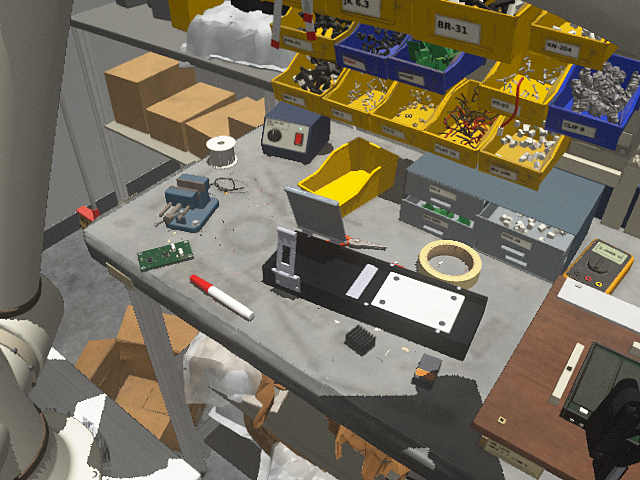

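View pics/top0.png

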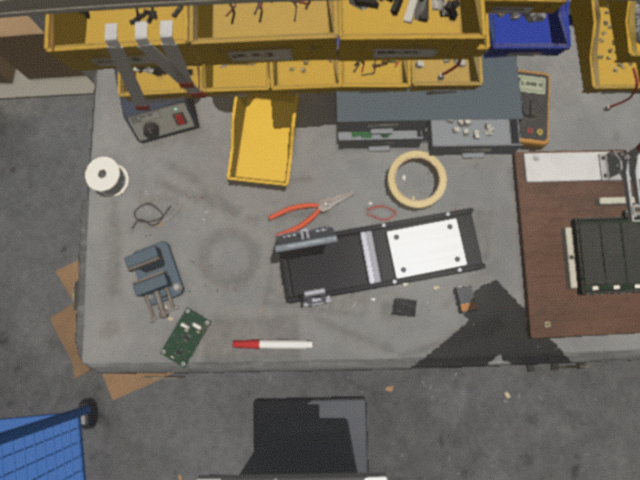

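The scene view shows the case with its lid raised at (318,215), hasp at (287,262), lip at (360,281) and spacer at (418,301). In the top view the spacer is at (427,249), the lip at (372,258), the lid edge at (305,243) and the hasp at (315,298). The case's +y points to image left.

```bash
python3 - <<'E'
from h import *
out={}
for n in("scene","top"):
    f=manip.grab_frame(n); g=cv2.cvtColor(f["frame"],cv2.COLOR_RGB2GRAY)
    roi=np.zeros_like(g)
    x0,y0,x1,y1=(340,255,470,340) if n=="scene" else (360,205,480,290)
    roi[y0:y1,x0:x1]=1
    for nm,lo,hi,z in (("spacer",205,256,.036),("lip",110,256,.028)):
        m=((g>=lo)&(g<hi)&(roi>0)).astype(np.uint8)
        m=cv2.morphologyEx(m,cv2.MORPH_OPEN,np.ones((3,3)))
        cs,_=cv2.findContours(m,cv2.RETR_EXTERNAL,cv2.CHAIN_APPROX_NONE)
        for c in sorted(cs,key=cv2.contourArea)[::-1][:3]:
            if cv2.contourArea(c)<300: continue
            w=ray(f,c.reshape(-1,2),z)[:,:2]
            r=cv2.minAreaRect((w*1000).astype(np.float32)); print(n,nm,cv2.contourArea(c),np.round(r[0],1),np.round(r[1],1),round(r[2],2),np.round(cv2.minAreaRect(c)[0]))
f=manip.grab_frame("top")["frame"][:,:,::-1]
cv2.imwrite("pics/tc.png",cv2.resize(f[195:315,265:495],None,fx=3.4,fy=3.4,interpolation=cv2.INTER_CUBIC))
f=manip.grab_frame("scene")["frame"][:,:,::-1]
cv2.imwrite("pics/sc.png",cv2.resize(f[180:365,255:495],None,fx=3.2,fy=3.2,interpolation=cv2.INTER_CUBIC))
E
```

```text
scene spacer 3025.5 [ 522.1 -235.5] [ 79.8 120. ] 9.64 [418. 300.]
scene spacer 368.5 [ 507.7 -146.1] [77.2 18.4] 8.99 [362. 281.]
scene lip 3138.0 [ 526.6 -233. ] [ 88.9 122.7] 9.83 [418. 300.]
scene lip 1037.0 [ 610.8 -236.1] [78.8 76.9] 37.04 [447. 267.]
scene lip 515.5 [ 442.2 -203.5] [45.  85.6] 36.89 [370. 327.]
top spacer 3202.5 [ 521.5 -234.4] [ 78.8 118.6] 9.65 [426. 248.]
top lip 3538.0 [ 519.1 -233.6] [ 91.6 130.5] 8.79 [425. 250.]
top lip 1339.0 [ 569.6 -227.6] [203.4  55.4] 88.12 [420. 221.]
top lip 933.5 [ 468.1 -241.4] [161.5  30.1] 88.52 [431. 280.]
```

View pics/tc.png

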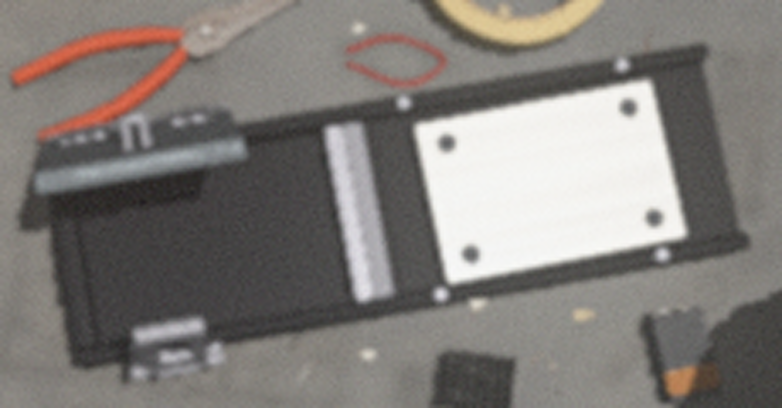

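View pics/sc.png

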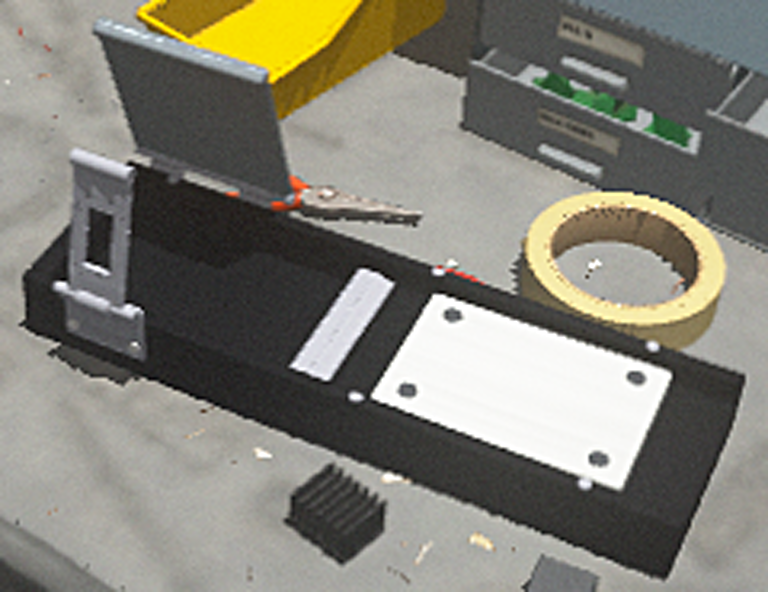

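The crops give clear lip corners and case rim corners. In the top crop the lip corners are (325,127) and (357,301), and the rim corners are (705,48), (745,240) and (80,363). I'll fit the case's 2D pose from these.

```bash
cat > fit.py <<'E'
from h import *
from scipy.optimize import least_squares
T=lambda p:(p[0]/3.4+265,p[1]/3.4+195)
S=lambda p:(p[0]/3.2+255,p[1]/3.2+180)
obs=[("top",T((325,127)),(44,10,28)),("top",T((357,301)),(-44,10,28)),("top",T((365,124)),(44,-9,24)),("top",T((392,293)),(-44,-9,24)),
("top",T((705,48)),(52,-185,38)),("top",T((745,240)),(-52,-185,38)),("top",T((78,363)),(-52,150,38)),
("scene",S((363,268)),(44,10,28)),("scene",S((395,283)),(44,-9,24)),("scene",S((325,382)),(-44,-9,24)),("scene",S((290,367)),(-44,10,28)),
("scene",S((745,378)),(52,-185,38)),("scene",S((672,514)),(-52,-185,38)),("scene",S((28,272)),(-52,150,38))]
F={n:manip.grab_frame(n) for n in("scene","top")}
W=np.array([ray(F[n],uv,c[2]/1000)[0,:2] for n,uv,c in obs]);C=np.array([c[:2] for _,_,c in obs])/1000
def tr(p,c): a=p[2];return np.array([p[0],p[1]])+c@np.array([[np.cos(a),np.sin(a)],[-np.sin(a),np.cos(a)]])
r=least_squares(lambda p:(tr(p,C)-W).ravel(),[.5,-.15,.16],loss="soft_l1",f_scale=.002)
print("case",r.x,np.degrees(r.x[2]));print(np.round(1000*(tr(r.x,C)-W),1))
np.save("case.npy",r.x)
inv=lambda w:(np.array(w)-r.x[:2])@np.array([[np.cos(r.x[2]),-np.sin(r.x[2])],[np.sin(r.x[2]),np.cos(r.x[2])]])
print("spacer",inv([.5218,-.235])*1000)
# lid: edge corners predicted per angle (y=55,147)
def w3(x,y,z): return np.r_[tr(r.x,np.array([[x,y]])/1000)[0],z/1000]
for a in (1.1,1.2,1.3,1.4):
  P=[w3(58-108*np.cos(a),y,43+108*np.sin(a)) for y in(55,147)]
  print(a,[((proj(F["scene"],P)-(255,180))*3.2).round().tolist(),((proj(F["top"],P)-(265,195))*3.4).round().tolist()])
for a in (1.3,1.5,1.7,1.9):
  P=[w3(-60+75*np.cos(a),101,49+75*np.sin(a))]
  print(a,[((proj(F["scene"],P)-(255,180))*3.2).round().tolist(),((proj(F["top"],P)-(265,195))*3.4).round().tolist()])
for n,c in dict(pushstart=(0,-150,0),hspend=(-60,101,0),hinge=(58,101,0),end=(0,160,0)).items(): print(n,w3(*c))
E
python3 fit.py
```

```text
case [ 0.51110457 -0.14228905  0.14504978] 8.310740467447049
[[ 1.9  0.2]
 [ 1.4  0.3]
 [ 2.9  1.6]
 [ 0.3 -0.9]
 [ 4.4 -2.5]
 [-2.5 -4.1]
 [ 0.7  1.8]
 [ 0.9  2.4]
 [-0.5  0.3]
 [-9.9 -1.7]
 [-7.5  0.4]
 [ 2.5  0.5]
 [-5.8 -5.8]
 [-2.7  2.7]]
spacer [ -2.81748352 -93.28330154]
1.1 [[[252.0, 99.0], [81.0, 43.0]], [[251.0, 174.0], [40.0, 210.0]]]
1.2 [[[262.0, 80.0], [92.0, 25.0]], [[247.0, 150.0], [35.0, 186.0]]]
1.3 [[[272.0, 63.0], [103.0, 9.0]], [[243.0, 126.0], [31.0, 162.0]]]
1.4 [[[283.0, 47.0], [114.0, -6.0]], [[239.0, 101.0], [27.0, 137.0]]]
1.3 [[[112.0, 158.0]], [[165.0, 307.0]]]
1.5 [[[94.0, 171.0]], [[171.0, 340.0]]]
1.7 [[[77.0, 191.0]], [[176.0, 375.0]]]
1.9 [[[59.0, 215.0]], [[182.0, 408.0]]]
pushstart [ 0.53278582 -0.29071386  0.        ]
hspend [ 0.43713594 -0.05102218  0.        ]
hinge [ 0.55389678 -0.03396626  0.        ]
end [0.4879779  0.01603074 0.        ]
```

```bash
python3 - <<'E'
s=open('fit.py').read()
s=s.replace(',("scene",S((325,382)),(-44,-9,24)),("scene",S((290,367)),(-44,10,28))','').replace('("scene",S((672,514)),(-52,-185,38)),','')
s=s.replace('print("spacer"','print("spacer yaw rel",9.65-np.degrees(r.x[2]));print("spacer"')
open('fit.py','w').write(s)
E
cat >> h.py <<'E'
def here():
    c=np.load('case.npy'); s=manip.sense(); m=M(s["eef_rot"]); t=np.array(s["tool_pos"])
    Rc=R.from_euler('z',c[2]).as_matrix()
    return c,s,m,t,Rc
def go(x,y,z):
    """tool-frame shift (mm) from here to a case-frame point (mm) and needed twist"""
    c,s,m,t,Rc=here()
    cur=Rc.T@(t-np.r_[c[:2],0])*1000
    ty=m[:,1]; want=-Rc[:,0]
    tw=np.degrees(np.arctan2(np.cross(ty,want)@m[:,2],ty@want))
    tgt=np.r_[c[:2],0]+Rc@np.array([x,y,z])/1000
    print("t",s["clock"],"cur case mm",cur.round(1),"shift tool mm",(m.T@(tgt-t)*1000).round(1),"twist",tw.round(2),"F",np.round(s["wrist_force"],1),"tilt",(m[:,2]).round(3))
E
python3 fit.py; python3 -c "
from h import *
go(0,-178,230)"
```

```text
case [ 0.51011511 -0.142653    0.14050195] 8.05016870085171
[[ 1.  -0.4]
 [ 0.4  0.1]
 [ 1.9  1. ]
 [-0.7 -1. ]
 [ 2.6 -3.2]
 [-4.4 -4.3]
 [ 0.4  1.8]
 [ 0.   1.8]
 [-1.5 -0.3]
 [ 0.7 -0.2]
 [-3.1  2.7]]
spacer yaw rel 1.5998312991482901
spacer [ -1.36254017 -93.07334793]
1.1 [[[251.0, 100.0], [81.0, 44.0]], [[252.0, 176.0], [41.0, 211.0]]]
1.2 [[[261.0, 81.0], [92.0, 26.0]], [[248.0, 152.0], [36.0, 187.0]]]
1.3 [[[272.0, 64.0], [103.0, 9.0]], [[244.0, 128.0], [32.0, 162.0]]]
1.4 [[[283.0, 48.0], [114.0, -5.0]], [[240.0, 103.0], [28.0, 137.0]]]
1.3 [[[111.0, 158.0]], [[165.0, 309.0]]]
1.5 [[[94.0, 172.0]], [[171.0, 342.0]]]
1.7 [[[76.0, 192.0]], [[176.0, 376.0]]]
1.9 [[[58.0, 216.0]], [[182.0, 410.0]]]
pushstart [ 0.53112113 -0.29117488  0.        ]
hspend [ 0.43656231 -0.05105068  0.        ]
hinge [ 0.55339951 -0.03452595  0.        ]
end [0.48770869 0.01577033 0.        ]
t 0.5 cur case mm [-289.5 -380.9  231.3] shift tool mm [-338.4  102.1    1.3] twist -71.76 F [-0.1  0.8  0.2] tilt [ 0.  0. -1.]
```

Emit:
play_rows(
  plan=[
    [[-0.03,0.015,0,-8.5],[-0.03,0.01,0,-8.5],[-0.03,0,0,-8.5],[-0.03,0,0,-8.5],[-0.03,-0.01,0,-8.5],[-0.03,-0.01,0,-8.5],[-0.02,-0.02,0,-8.5],[0,-0.02,0,-8.5]],
  ],
  claw=1,
)

```text
clock: 1.3
tool_pos: [0.4451, -0.4032, 0.232]
eef_rot: [-0.0, 0.736, -0.677, 0.0]
wrist_force: [0.7, -1.0, 0.4]
grip_width: 0.0002
gripper_force: 0.0
```

```bash
python3 -c "
from h import *
go(0,-178,120)"
```

```text
t 1.3 cur case mm [-100.8 -248.9  232. ] shift tool mm [-76.5 -96.5 112.1] twist -3.27 F [ 0.7 -1.   0.4] tilt [ 0.001 -0.    -1.   ]
```

Emit:
play_rows(
  plan=[
    [[-0.01,-0.018,0.01,-3.3],[-0.015,-0.02,0.02,0],[-0.015,-0.02,0.02,0],[-0.015,-0.02,0.02,0],[-0.01,-0.01,0.02,0],[-0.01,-0.005,0.02,0],[0,0,0,0],[0,0,0,0]],
  ],
)

```text
clock: 2.1
tool_pos: [0.5271, -0.3196, 0.1216]
eef_rot: [0.0, 0.753, -0.658, 0.0]
wrist_force: [0.4, 0.1, 0.3]
grip_width: -0.0
gripper_force: 0.0
```

```bash
python3 -c "
from h import *
go(-1,-178,30)
f=manip.grab_frame('scene')['frame'][:,:,::-1]
cv2.imwrite('pics/a.png',cv2.resize(f[120:380,240:560],None,fx=2.3,fy=2.3))"
```

```text
t 2.1 cur case mm [  -7.9 -177.6  121.6] shift tool mm [ 0.3 -7.  91.6] twist -0.42 F [0.4 0.1 0.3] tilt [-0. -0. -1.]
```

View pics/a.png

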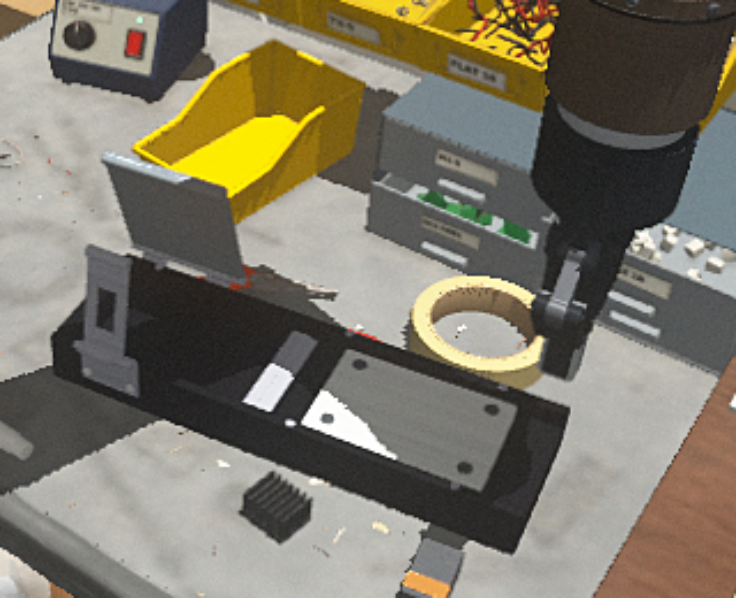

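The gripper now stands above the open end of the deck at crop (560,350), and the path down behind the spacer is clear. Descending.

Emit:
play_rows(
  plan=[
    [[0,-0.007,0.01,-0.4],[0,0,0.015,0],[0,0,0.02,0],[0,0,0.02,0],[0,0,0.015,0],[0,0,0.0095,0],[0,0,0,0],[0,0,0,0]],
  ],
)

```text
clock: 2.95
tool_pos: [0.5345, -0.3189, 0.0324]
eef_rot: [-0.0, 0.755, -0.656, 0.001]
wrist_force: [0.4, 1.0, 0.9]
grip_width: 0.0001
gripper_force: 0.0
```

```bash
python3 -c "
from h import *
go(-1,-178,31)"
```

```text
t 2.95 cur case mm [  -0.6 -177.9   32.4] shift tool mm [0.1 0.4 1.4] twist -0.06 F [0.4 1.  0.9] tilt [ 0.001 -0.001 -1.   ]
```

Emit:
play_rows(
  plan=[
    [[-0.008,0,0.001,0],[-0.012,0,0,0],[-0.015,0,0,0],[-0.015,0,0,0],[-0.015,0,0,0],[-0.015,0,0,0],[-0.012,0,0,0],[-0.008,0,0,0]],
  ],
)

```text
clock: 3.75
tool_pos: [0.5199, -0.2181, 0.031]
eef_rot: [-0.0, 0.755, -0.656, 0.0]
wrist_force: [0.2, -3.1, 2.4]
grip_width: -0.0001
gripper_force: 1.4
```

```bash
python3 -c "
from h import *
go(-1,-2,31)
f=manip.grab_frame('scene')['frame'][:,:,::-1]
cv2.imwrite('pics/b.png',cv2.resize(f[160:380,240:500],None,fx=2.6,fy=2.6))"
```

```text
t 3.75 cur case mm [ -0.9 -76.1  31. ] shift tool mm [-74.1   0.1   0. ] twist -0.0 F [ 0.2 -3.1  2.4] tilt [ 0. -0. -1.]
```

View pics/b.png

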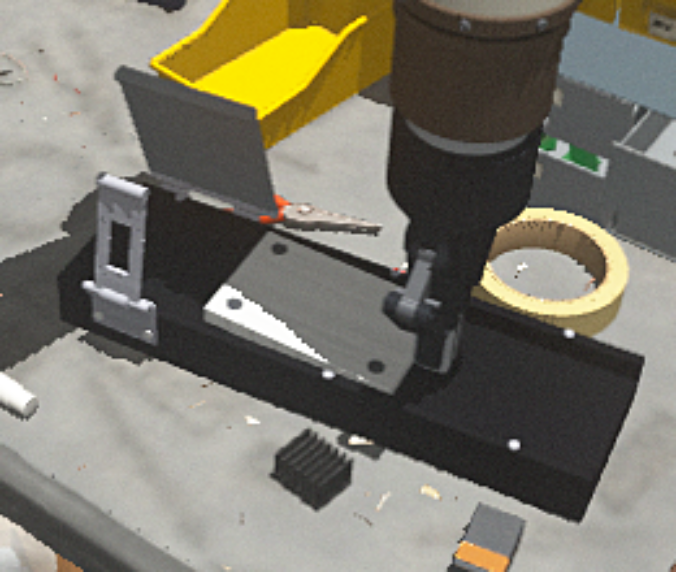

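The spacer now bridges the lip (crop 310,310), square to the case. I'll keep pushing.

Emit:
play_rows(
  plan=[
    [[-0.006,0,0,0],[-0.01,0,0,0],[-0.01,0,0,0],[-0.01,0,0,0],[-0.01,0,0,0],[-0.01,0,0,0],[-0.01,0,0,0],[-0.006,0,0,0]],
  ],
)

```text
clock: 4.6
tool_pos: [0.5091, -0.1468, 0.0303]
eef_rot: [0.0, 0.755, -0.656, -0.001]
wrist_force: [0.0, -0.6, -0.0]
grip_width: 0.0004
gripper_force: 0.5
```

```bash
python3 -c "
from h import *
go(-1,-2,31)
f=manip.grab_frame('scene')['frame'][:,:,::-1]
cv2.imwrite('pics/c.png',cv2.resize(f[160:380,240:500],None,fx=2.6,fy=2.6))"
```

```text
t 4.6 cur case mm [-1.6 -4.  30.3] shift tool mm [-2.  -0.6 -0.7] twist -0.04 F [ 0.  -0.6 -0. ] tilt [-0.002  0.    -1.   ]
```

View pics/c.png

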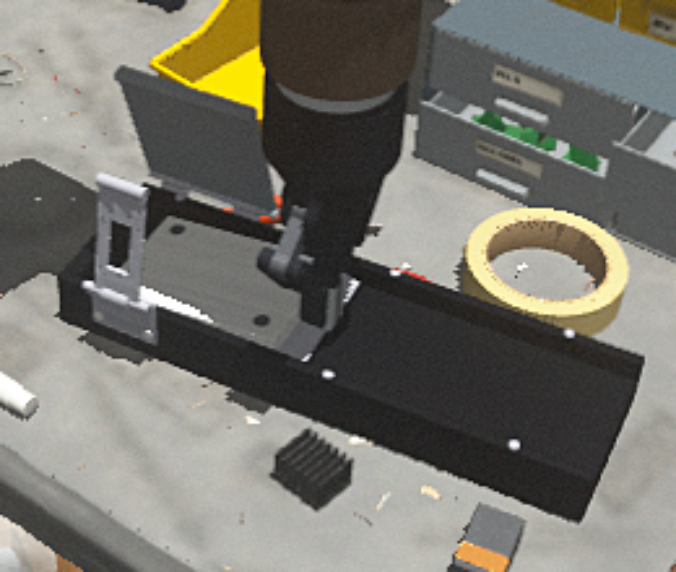

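The finger is over the lip at crop (320,320), and the spacer is in or nearly in the pocket. I'll push 5 mm more, then back off and lift to look.

Emit:
play_rows(
  plan=[
    [[-0.003,0,0,0],[-0.003,0,0,0],[0,0,0,0],[0.01,0,-0.005,0],[0.025,0,-0.02,0],[0.025,0,-0.04,0],[0.01,0,-0.04,0],[0,0,-0.04,0]],
  ],
)

```text
clock: 5.45
tool_pos: [0.5187, -0.2138, 0.1777]
eef_rot: [0.0, 0.754, -0.657, 0.0]
wrist_force: [0.6, 0.0, -0.5]
grip_width: -0.0002
gripper_force: 0.0
```

```bash
python3 -c "
from h import *
go(70,70,210)
c,s,m,t,Rc=here()
f=manip.grab_frame('scene')['frame'][:,:,::-1]
a=cv2.resize(f[160:330,240:420],None,fx=3,fy=3)
g=manip.grab_frame('top')['frame'][:,:,::-1]
F=manip.grab_frame('top')
b=cv2.resize(g[190:320,260:430],(540,413))
b=b[:413]; a=a[:510]
b=cv2.copyMakeBorder(b,0,a.shape[0]-b.shape[0],0,0,0)
cv2.imwrite('pics/d.png',cv2.resize(np.hstack([a,b]),(800,380)))"
```

```text
t 5.45 cur case mm [ -1.5 -71.6 177.7] shift tool mm [-141.9  -71.   -32.3] twist -0.22 F [ 0.6  0.  -0.5] tilt [ 0. -0. -1.]
```

View pics/d.png

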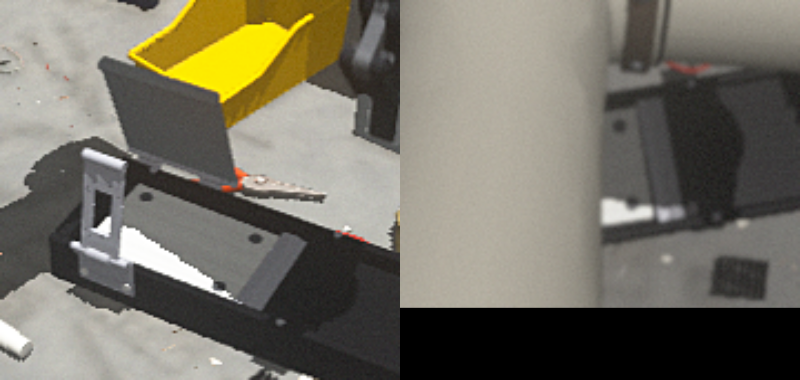

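It looks seated: the plate lies behind the whole lip bar at crop (270,270). I'll confirm with the bolt-hole positions.

```bash
python3 - <<'E'
from h import *
c=np.load('case.npy');Rc=R.from_euler('z',c[2]).as_matrix()
f=manip.grab_frame('scene');ft=manip.grab_frame('top')
cas=lambda w:((w-np.r_[c[:2],0])@Rc*1000).round(1)
print("old holes",cas(ray(ft,[(a/3.4+265,b/3.4+195) for a,b in((447,143),(471,254),(628,107),(654,217))],.036)))
px=[(a/.7407/3+240,b/.745/3+160) for a,b in((147,197),(256,239),(220,286))]
print("now",cas(ray(f,px,.026)))
# lid edge rows & hasp
E
```

```text
old holes [[  24.1  -46.5   36. ]
 [ -31.5  -48.1   36. ]
 [  27.2 -138.1   36. ]
 [ -28.5 -139.9   36. ]]
now [[ 30.1 116.2  26. ]
 [ 28.6  24.4  26. ]
 [-26.   24.9  26. ]]
```

The holes confirm it: spacer at about (1, 70.5) mm and flat. Next, get behind the lid, to case (62, 72), first high and then down.

Emit:
play_rows(
  plan=[
    [[0,-0.01,-0.02,0],[-0.02,-0.015,-0.012,0],[-0.03,-0.015,0,0],[-0.03,-0.015,0,0],[-0.03,-0.009,0,0],[-0.022,0,0,0],[-0.011,0,0,0],[0,0,0,0]],
  ],
)

```text
clock: 6.5
tool_pos: [0.5617, -0.0602, 0.2067]
eef_rot: [0.001, 0.755, -0.655, -0.001]
wrist_force: [1.1, -0.3, -0.4]
grip_width: 0.0002
gripper_force: 0.0
```

Emit:
play_rows(
  plan=[
    [[0,0,0.01,0],[0,0,0.02,0],[0,0,0.02,0],[0,0,0.02,0],[0,0,0.015,0],[0,0,0,0],[0,0,0,0],[0,0,0,0]],
  ],
)

```text
clock: 7.3
tool_pos: [0.563, -0.0615, 0.1236]
eef_rot: [-0.001, 0.754, -0.656, 0.001]
wrist_force: [-0.2, 0.4, 0.4]
grip_width: -0.0002
gripper_force: 0.0
```

```bash
python3 -c "
from h import *
go(40,72,125)"
```

```text
t 7.3 cur case mm [ 63.7  72.9 123.6] shift tool mm [ 1.  23.7 -1.5] twist -0.09 F [-0.2  0.4  0.4] tilt [ 0.002 -0.    -1.   ]
```

Emit:
play_rows(
  plan=[
    [[0,0.008,0,0],[0,0.01,0,0],[0,0.008,0.007,0],[0,0.01,0.013,0],[0,0.005,0.012,0],[0,0.003,0.011,0],[0,0.002,0.01,0],[0,0.001,0.008,0]],
  ],
)

```text
clock: 8.1
tool_pos: [0.5151, -0.0676, 0.061]
eef_rot: [0.0, 0.755, -0.656, -0.0]
wrist_force: [-1.5, -0.3, 1.6]
grip_width: -0.0
gripper_force: 0.7
```

```bash
python3 -c "
from h import *
go(16,72,46)
f=manip.grab_frame('scene')['frame'][:,:,::-1]
cv2.imwrite('pics/e.png',cv2.resize(f[130:330,220:440],None,fx=2.6,fy=2.6))"
```

```text
t 8.1 cur case mm [15.5 73.6 61. ] shift tool mm [ 1.6 -0.5 15. ] twist -0.06 F [-1.5 -0.3  1.6] tilt [-0.001 -0.    -1.   ]
```

View pics/e.png

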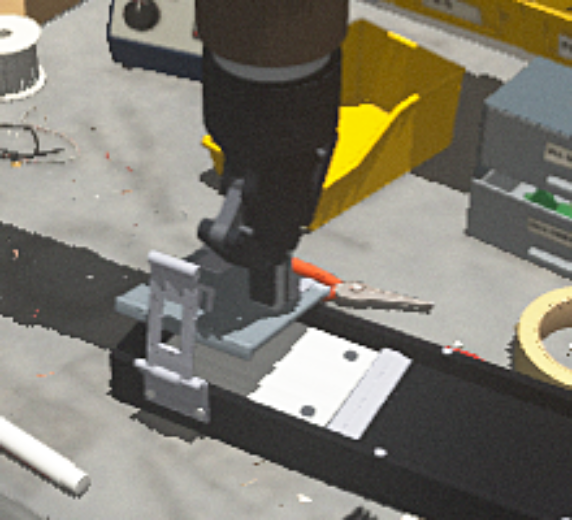

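The lid is almost shut (edge at crop (240,340)) and the hasp is untouched at (175,310). Pressing it down gently.

Emit:
play_rows(
  plan=[
    [[0,0,0.006,0],[0,0,0.005,0],[0,0,0.003,0],[0,0,0.0015,0],[0,0,0.001,0],[0,0,0.0005,0],[0,0,0,0],[0,0,0,0]],
  ],
)

```text
clock: 8.95
tool_pos: [0.5157, -0.0676, 0.046]
eef_rot: [0.0, 0.755, -0.656, 0.0]
wrist_force: [-4.6, 0.6, 8.6]
grip_width: -0.0001
gripper_force: 4.5
```

Shut: the tip is at 46 mm with a firm 8.6 N reaction. Lift off and go round to the robot side of the hasp.

Emit:
play_rows(
  plan=[
    [[0,0,-0.015,0],[0,0,-0.035,0],[0,0,-0.045,0],[0,0,-0.045,0],[-0.006,0.015,-0.012,0],[-0.01,0.025,0,0],[-0.01,0.035,0,0],[0,0.036,0,0]],
  ],
)

```text
clock: 9.75
tool_pos: [0.4015, -0.0567, 0.1969]
eef_rot: [-0.001, 0.755, -0.656, 0.0]
wrist_force: [-0.1, 0.2, 1.3]
grip_width: 0.0001
gripper_force: 0.0
```

Emit:
play_rows(
  plan=[
    [[0,0,0.01,0],[0,0,0.025,0],[0,0,0.025,0],[0,0,0.02,0],[0,0,0.005,0],[0,0,0,0],[0,0,0,0],[0,0,0,0]],
  ],
)

```text
clock: 10.55
tool_pos: [0.4033, -0.057, 0.1128]
eef_rot: [-0.001, 0.755, -0.656, 0.001]
wrist_force: [0.7, 0.1, -1.1]
grip_width: -0.0001
gripper_force: 0.0
```

```bash
python3 -c "
from h import *
go(-95,101,110)
f=manip.grab_frame('scene')['frame'][:,:,::-1]
cv2.imwrite('pics/f.png',cv2.resize(f[130:330,220:440],None,fx=2.6,fy=2.6))"
```

```text
t 10.55 cur case mm [-93.8  99.7 112.8] shift tool mm [-1.3  1.2  2.8] twist -0.05 F [ 0.7  0.1 -1.1] tilt [ 0.002  0.    -1.   ]
```

View pics/f.png

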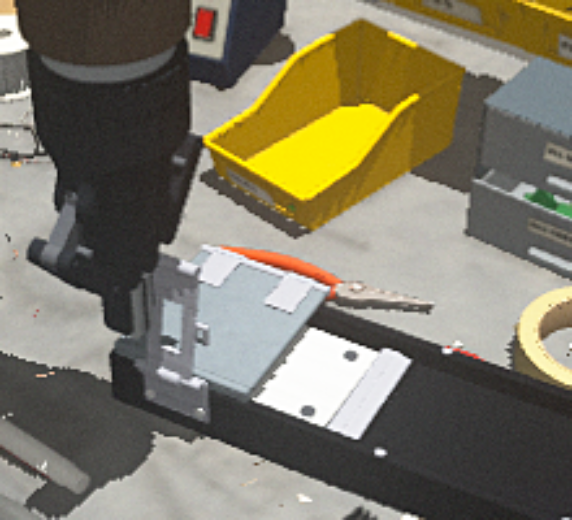

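The lid lies flat, the hasp is upright at crop (175,310) and the finger is behind it. Swinging the hasp over.

Emit:
play_rows(
  plan=[
    [[0,-0.012,0,0],[0,-0.016,0,0],[0,-0.009,0.003,0],[0,-0.009,0.004,0],[0,-0.009,0.004,0],[0,-0.009,0.005,0],[0,-0.007,0.007,0],[0,-0.007,0.008,0]],
  ],
)

```text
clock: 11.4
tool_pos: [0.4801, -0.0463, 0.0801]
eef_rot: [0.0, 0.755, -0.656, -0.0]
wrist_force: [-2.2, 0.1, 0.8]
grip_width: -0.0002
gripper_force: 0.3
```

Emit:
play_rows(
  plan=[
    [[0,-0.006,0.008,0],[0,-0.005,0.008,0],[0,-0.003,0.006,0],[0,-0.002,0.004,0],[0,0,0.002,0],[0,0,0.001,0],[0,0,0,0],[0,0,0,0]],
  ],
)

```text
clock: 12.2
tool_pos: [0.4954, -0.0441, 0.0521]
eef_rot: [-0.0, 0.755, -0.656, 0.0]
wrist_force: [0.1, 0.5, 0.1]
grip_width: 0.0001
gripper_force: 0.0
```

```bash
python3 -c "
from h import *
go(0,101,51)"
```

```text
t 12.2 cur case mm [-0.8 99.6 52.1] shift tool mm [-1.4 -0.8  1.1] twist -0.06 F [0.1 0.5 0.1] tilt [ 0.  0. -1.]
```

Emit:
play_rows(
  plan=[
    [[0,0,0.001,0],[0,0,0.001,0],[0,0,0.001,0],[0,0,0.0005,0],[0,0,0,0],[0,0,0,0],[0,0,0,0],[0,0,0,0]],
  ],
)

```text
clock: 13.0
tool_pos: [0.4957, -0.0441, 0.0507]
eef_rot: [-0.0, 0.755, -0.656, 0.001]
wrist_force: [-4.6, 1.2, 16.2]
grip_width: -0.0001
gripper_force: 8.3
```

Pressed home at 50.7 mm with 16 N. Lift off and check.

Emit:
play_rows(
  plan=[
    [[0,0,-0.01,0],[0,0,-0.03,0],[0,0,-0.045,0],[0,0,-0.045,0],[0,0,-0.04,0],[0.03,0.03,0,0],[0.04,0.03,0,0],[0,0,0,0]],
  ],
)

```text
clock: 13.8
tool_pos: [0.4426, -0.1245, 0.2188]
eef_rot: [0.0, 0.753, -0.658, -0.0]
wrist_force: [-0.4, -0.3, 0.1]
grip_width: 0.0001
gripper_force: 0.0
```

Emit:
play_rows(
  plan=[
    [[0.01,0,0,0],[0.04,0,0,0],[0.045,0,0,0],[0.045,0,0,0],[0.02,0,0,0],[0,0,0,0],[0,0,0,0],[0,0,0,0]],
  ],
)

```text
clock: 14.6
tool_pos: [0.4681, -0.2794, 0.2181]
eef_rot: [0.0, 0.755, -0.656, -0.0]
wrist_force: [1.0, -0.1, -1.1]
grip_width: -0.0002
gripper_force: 0.0
```

```bash
python3 -c "
from h import *
go(0,0,200)
f=manip.grab_frame('scene')['frame'][:,:,::-1]
cv2.imwrite('pics/g.png',cv2.resize(f[180:380,220:490],None,fx=2.8,fy=2.8))"
```

```text
t 14.6 cur case mm [ -60.8 -129.5  218.1] shift tool mm [-129.4  -60.8   18.2] twist 0.02 F [ 1.  -0.1 -1.1] tilt [-0.  0. -1.]
```

View pics/g.png

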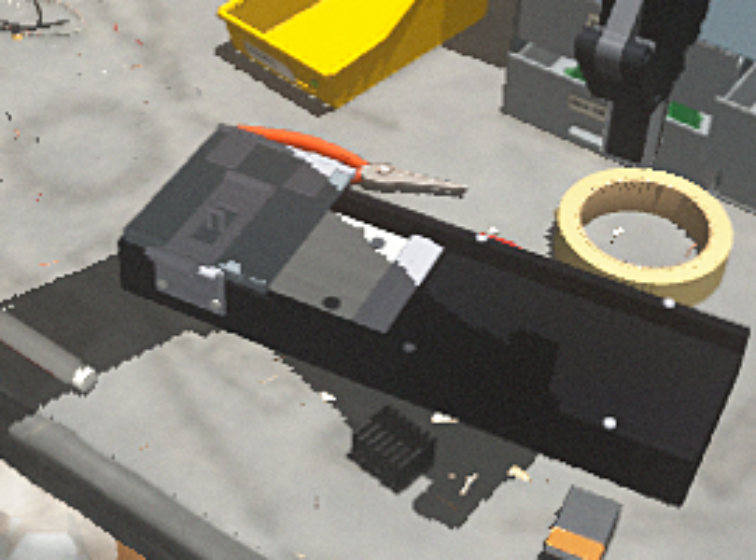

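The lid is shut with the hasp flat over the staple at crop (215,220), the spacer is seated, and the things around the case look undisturbed. Handing in.

```bash
python3 -c "
from cell import manip
print(manip.job_done())"
```

```text
the job is handed in; nothing more can be done
None
```

I handed the job in at about 14.6 s: the last picture shows the spacer seated in the pocket, the lid shut, the hasp lying over the catch and the bystanders apparently unmoved; the hand-in returned no verdict.

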